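# Hold the twin-spout hopper over the open specimen cups

### The job

Take the twin-spout filling hopper off its stand by its black grip, carry it over the test-tube rack, and hold it level over the two open specimen cups, one spout centred above each cup with the spout ends about 10 mm above the rims, so that a colleague can pour a split sample. Never let the hopper touch the cups, capped or open, and do not shift or knock over anything else. Finish still holding the hopper there, hovering motionless: do not put it down or let go.

Things in the scene. Friction and masses are not known exactly. Their poses are not given: they have to be found in the camera images.
- hopper_grip (a point): Point on the black upright grip block (40 mm long in x, 16 mm thick in y) in the middle of the twin-spout hopper: pinch here from above, fingers closing along y. On the centre line, 20 mm below the grip's top, 21 mm above the trough's rim, 85 mm above the spout ends. z is up. The hopper, 0.15 to 0.31 kg, is symmetric, rests loosely on its stand and lifts straight up.
- spout_a (a point): Centre of the lower end of one spout, 33 mm along the hopper's -x from the centre line, 85 mm below hopper_grip. The hopper is an open aluminium trough, 130 (x) x 50 (y) mm, 34 mm high, its underside 30 mm above the spout ends; the two spouts (16 mm outside diameter) point down. Same axes as hopper_grip.
- spout_b (a point): Centre of the lower end of the other spout: 33 mm along +x from the centre line, 85 mm below hopper_grip. The spouts are 66 mm apart.
- cup_a_rim (a point): Centre of the mouth (rim height) of one open white specimen cup: 60 mm tall, rim 48 mm outside and 43 mm inside diameter, loose in a grey two-cup caddy that holds its rim about 72 mm above the counter. z is up. The only cups without a cap are cup_a and cup_b.
- cup_b_rim (a point): The same for the other open cup, in the same caddy, 66 mm from the first (give or take 2 mm). Either spout may serve either cup.
- stand: Fixed grey stand under the hopper at the start: base 136 x 70 mm and two uprights, 46 mm high over all, under the trough's ends. Origin at the centre of its underside; its x is along the hopper.
- rack: White test-tube rack with capped tubes, loose, 0.7 kg, 240 mm long (its x), 60 mm deep (its y), 120 mm high to the tube caps, standing between the hopper and the cups. Origin at the centre of its underside. Leave it where it is.
- tray: Fixed grey tray, 170 (x) x 240 (y) mm, 14 mm high, in which three grey two-cup caddies stand side by side (75 mm apart along the tray's y, cups in pairs along its x): one with the open cups, two with capped cups. Which caddy is where varies. Origin at the centre of its underside.
- caddy_open: Loose grey caddy block, 140 (x) x 62 (y) x 25 mm, with two wells 66 mm apart along x, holding the open cups. Origin at the centre of its underside.
- bottle: Bystander: white plastic bottle, 60 mm diameter, 150 mm tall, loose. Origin at the centre of its underside.
- jar: Bystander: amber jar, 64 mm diameter, 85 mm tall, loose. Origin at the centre of its underside.
- caddy_1: Caddy like caddy_open, but holding two capped cups. Origin at the centre of its underside.
- caddy_2: Caddy like caddy_open, but holding two capped cups. Origin at the centre of its underside.
- cup_1a: Capped white specimen cup with a coral-coloured cap (52 mm diameter), 66 mm tall, loose in a well of caddy_1; its top is about 78 mm above the counter. Origin at the centre of its underside.
- cup_1b: Capped white specimen cup with a coral-coloured cap (52 mm diameter), 66 mm tall, loose in a well of caddy_1; its top is about 78 mm above the counter. Origin at the centre of its underside.
- cup_2a: Capped white specimen cup with a coral-coloured cap (52 mm diameter), 66 mm tall, loose in a well of caddy_2; its top is about 78 mm above the counter. Origin at the centre of its underside.
- cup_2b: Capped white specimen cup with a coral-coloured cap (52 mm diameter), 66 mm tall, loose in a well of caddy_2; its top is about 78 mm above the counter. Origin at the centre of its underside.
There are look-alikes about, which are no part of the job. Leave any orange or purple look-alike of the rack alone.

How it is judged:
By the outcome, as a careful person would: the job done as asked, in the order asked, and still so for the second after the job is handed in, while the arm keeps its last pose, push and grip.
It also fails if it takes over 43 s, if anything falls off the work surface, if the arm or the gripper's body presses on something with over 40 N, if the wrist force passes 120 N, or if a joint passes its speed limit or range.

### The arm

A 7-joint arm with a two-finger parallel gripper is mounted at the origin on the work surface. World frame = base frame: x ahead of the robot, y to its left, z up, the work surface at z = 0. Lengths are in mm, angles in rad, forces in N, time in s.
With the tool pointing down it reaches from about 375 to 925 mm from the base axis. Payload 3.1 kg.
Tool frame: the origin (TCP) lies on the centre line of the jaws, within the pads' length; the fingertips stand 22 mm ahead of it and the grasp point (between the pads) lies 3 mm ahead of it; x points along the fingers, y is the direction in which the jaws open and shut, and the axes are right-handed (so a half turn about x gives the same grasp; the last joint's range is limited). The gripper opens to 85 mm and grips with 20 to 120 N. Pads are 22 mm wide; open, the fingers measure 114 mm over their backs; the gripper's body (76 mm by 85 mm) begins 54 mm behind the grasp point. The pads swing forward as they close: fully open they stand 13 mm farther back than shut.
Start: joints at [-0.098, 0.383, 0.044, 1.598, -0.018, 1.161, -0.05], TCP at [650.003, 0.022, 253.269] pointing down, gripper open.
Joint ranges: [-2.61, 2.61], [-0.41, 2.15], [-1.48, 1.57], [0, 2.5], [-1.57, 4.71], [0.05, 1.97], [-2.85, 2.85]. Speed limits (rad/s): [2.79, 2.79, 3.14, 3.14, 3.14, 3.14, 3.14].

### API

Orientations are given as a rotation vector (axis times angle).
In Python, from workcell import robot, eyes gives the robot as it stands.
- The arm moves only by the tool play_rows, never from a script. Its argument "rows" is a list of rows, each an object with "turn": the turn, a rotation vector about the tool's x, y, z in degrees, a list of three; "xyz": the shift along the tool's x, y, z in mm, a list of three; "claw": the closure, from 0 (fully open) to 1 (shut). A call has 1 to 12 rows; each row is the pose to reach, as a shift and turn from the pose measured when the call began, along the tool's axes at that moment; what a row does not reach only later rows make up. A row lasts 1/10 s, in which the tool goes at most 50 mm and 8.59 degrees, less where a joint would pass 70% of its speed; a pose out of reach is approached as far as the arm can. A call with a gripper value outside its range is refused whole. The fingers move at their own pace and stop on an object; "force" is the grip in N (left out, the last holds). Time passes only in rows, so rows that repeat a pose let the fingers close. It gives the time, the measured TCP pose, the force and the opening at its end, in the units of the state.
- robot.get_state(): the state, without advancing time (a new reading comes with each control period).
- eyes.capture(name): name is "scene" or "side" or "wrist"; returns a dict with "frame" (480x640x3 uint8, blue, green, red), "depth" (480x640 float32, mm along the optical axis (not along the pixel's ray), 0 where there is no reading), "fx", "fy", "cx", "cy" (pixels), "eye" and "attitude" of the camera in the world; the wrist camera has in their place "T_tool_cam" (4x4, takes a point from camera to tool coordinates, whose origin is the TCP and whose axes are the tool frame's). Camera axes: x right, y down, z forward; pixel columns grow to the right and rows downward; lengths in mm; the calibration is good to about 2 mm. A picture is of the moment at which its call begins: read the wrist's pose just before it.
- robot.sign_off(): hands the job in, once; it reports no verdict.
The state is a dict: "clock": time; "q": joint angles; "joint_velocities": joint speeds; "joint_efforts": joint torques, N m; "eef_pos": TCP position; "tcp_rot": TCP orientation; "contact_force": force on the tool from outside, world axes, zero at the start; "moment": the same for the moment, N m; "gripper_width": finger opening in mm.
Only numpy, scipy, OpenCV 4.12 (cv2) and the standard library are available. Lean on these libraries where they do the work, as an engineer would, in place of code of your own. Each camera call takes 0.05 s, during which the arm holds its last target.

## Working session

There is one attempt and no reset: what is moved stays moved. The work goes in short steps, Python scripts to look and compute and a tool call to move; the robot and the scene stay as the last step left them, time stands still between calls to the robot, and variables do not carry over. Pictures are saved under pics/ and viewed, and the job is handed in when it is done.

Besides the shell and the picture viewer there is one more tool, called after ">>>" by a JSON object that holds its "op" and its "data". play_rows: Moves the arm, as the interface text tells. Its arguments: {"type":"object","properties":{"rows":{"type":"array"},"force":{"type":"number"}},"required":["rows"]}

```bash
ls; mkdir -p pics; cat > h.py <<'E'
import numpy as np, cv2
from scipy.spatial.transform import Rotation as R
from workcell import robot, eyes
def cap(n):
    s=robot.get_state(); c=eyes.capture(n); c['state']=s; return c
E
python3 - <<'E'
from h import *
import pickle
s=robot.get_state(); print({k:np.round(v,3).tolist() for k,v in s.items()})
for n in ('scene','side','wrist'):
    c=cap(n); cv2.imwrite(f'pics/{n}0.png',c['frame']); pickle.dump(c,open(f'{n}0.pkl','wb'))
    print(n,{k:(np.round(v,3).tolist()) for k,v in c.items() if k not in('frame','depth','state')})
E
```

```text
pics
{'clock': 0.0, 'q': [-0.098, 0.384, 0.044, 1.6, -0.018, 1.161, -0.05], 'joint_velocities': [0.001, -0.0, -0.0, -0.002, -0.0, -0.0, 0.0], 'joint_efforts': [-0.001, -43.347, 1.024, -24.951, 0.011, 0.011, -0.0], 'eef_pos': [649.088, 0.048, 251.861], 'tcp_rot': [1.208, 1.211, -1.211], 'contact_force': [-0.204, -0.364, 0.34], 'moment': [-0.009, 0.02, 0.001], 'gripper_width': 85.613}
scene {'fx': 588.421, 'fy': 588.421, 'cx': 313.944, 'cy': 241.706, 'eye': [999.106, 411.626, 928.902], 'attitude': [-1.206, -2.494, 0.805]}
side {'fx': 550.884, 'fy': 550.884, 'cx': 318.754, 'cy': 238.675, 'eye': [186.882, -495.687, 810.466], 'attitude': [-2.369, 0.621, -0.251]}
wrist {'fx': 371.699, 'fy': 371.699, 'cx': 322.482, 'cy': 233.769, 'T_tool_cam': [[-0.001, -0.293, 0.956, -119.851], [1.0, 0.001, 0.001, 0.701], [-0.001, 0.956, 0.293, -75.077], [0.0, 0.0, 0.0, 1.0]]}
```

View pics/scene0.png

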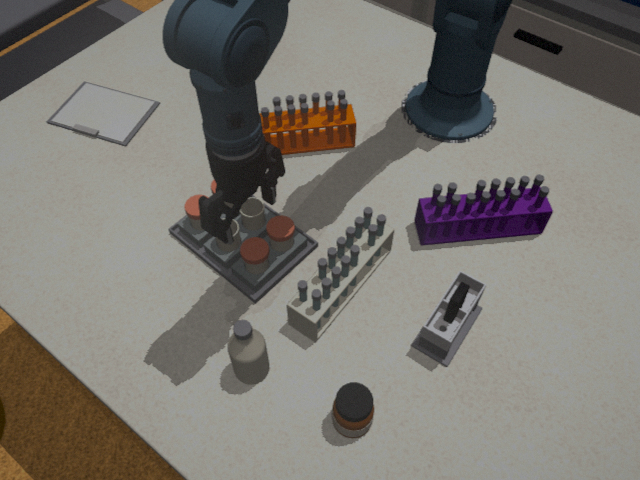

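View pics/side0.png

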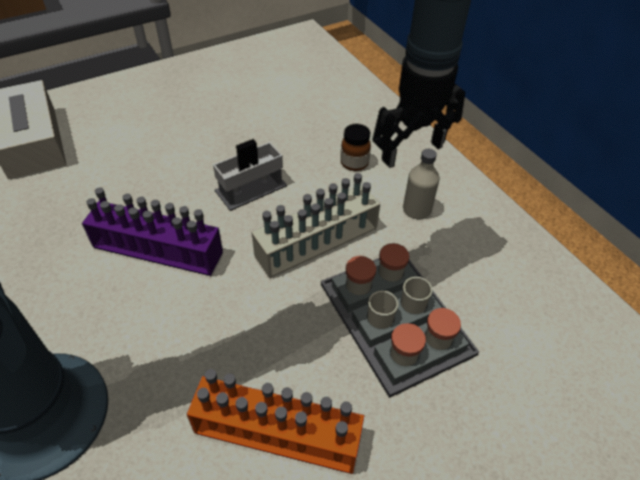

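View pics/wrist0.png

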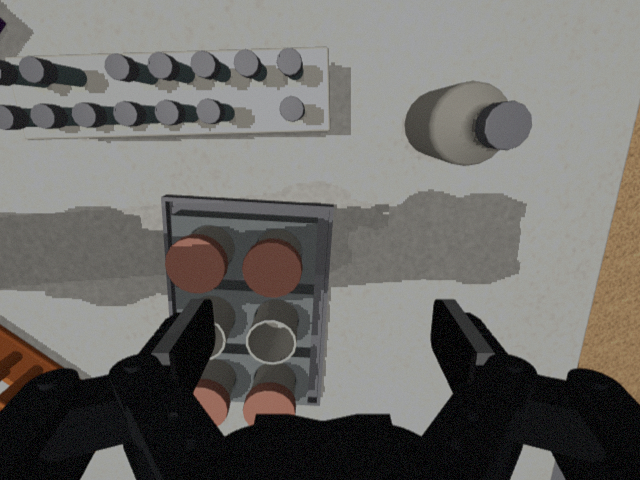

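The scene view shows the hopper with its black grip at (457,300), the white rack at (343,270), and the open cups at about (252,212) and (230,232), in the tray's middle caddy. In the side view the hopper grip is at (247,153) and the open cups are at (383,305) and (417,293). I'll enlarge these and measure with depth.

```bash
cat >> h.py <<'E'
def pose(c):
    if 'eye' in c: return R.from_rotvec(c['attitude']).as_matrix(), np.array(c['eye'])
    s=c['state']; Rt=R.from_rotvec(s['tcp_rot']).as_matrix(); T=np.array(c['T_tool_cam'])
    return Rt@T[:3,:3], Rt@T[:3,3]+np.array(s['eef_pos'])
def world(c):
    d=c['depth']; v,u=np.mgrid[:480,:640]
    P=np.stack([(u-c['cx'])/c['fx']*d,(v-c['cy'])/c['fy']*d,d],-1)
    M,t=pose(c); W=P@M.T+t; W[d<=0]=np.nan; return W
def proj(c,p):
    M,t=pose(c); q=(np.atleast_2d(p)-t)@M
    return np.c_[q[:,0]/q[:,2]*c['fx']+c['cx'], q[:,1]/q[:,2]*c['fy']+c['cy']]
def crop(c,u,v,w,h,name,k=5):
    cv2.imwrite('pics/'+name,cv2.resize(c['frame'][v:v+h,u:u+w],None,fx=k,fy=k,interpolation=cv2.INTER_CUBIC))
E
python3 - <<'E'
from h import *
import pickle
for n in ('scene','side','wrist'):
    c=pickle.load(open(f'{n}0.pkl','rb')); W=world(c)
    for nm,(u,v) in {'scene':{'table':(500,400),'grip':(461,288),'rack':(343,250)},'side':{'table':(500,400),'grip':(247,145),'cupcap':(408,340),'hoprim':(230,172)},'wrist':{'table':(360,170),'cap':(196,265)}}[n].items(): print(n,nm,W[v,u].round(1))
    if n=='scene': crop(c,400,250,110,120,'hs.png',5); crop(c,170,170,150,120,'cs.png',5)
    if n=='side': crop(c,205,130,100,80,'hd.png',7); crop(c,320,230,160,120,'cd.png',5)
E
```

```text
scene table [546.  425.   -2.1]
scene grip [478.7 286.1 119.2]
scene rack [521.3  83.7  93.2]
side table [ 6.248e+02 -3.233e+02  4.000e-01]
side grip [485.3 283.3 121.7]
side cupcap [ 526.3 -197.8   77.3]
side hoprim [450.6 303.2  51.2]
wrist table [687.2  27.   -2.1]
wrist cap [541.7 -43.9  76. ]
```

```bash
python3 - <<'E'
import cv2,numpy as np
a=[cv2.imread('pics/'+n) for n in ('hs.png','cs.png','hd.png','cd.png')]
a=[cv2.resize(x,(400,300)) for x in a]
cv2.imwrite('pics/m1.png',np.vstack([np.hstack(a[:2]),np.hstack(a[2:])]))
E
```

```text
(no output)
```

View pics/m1.png

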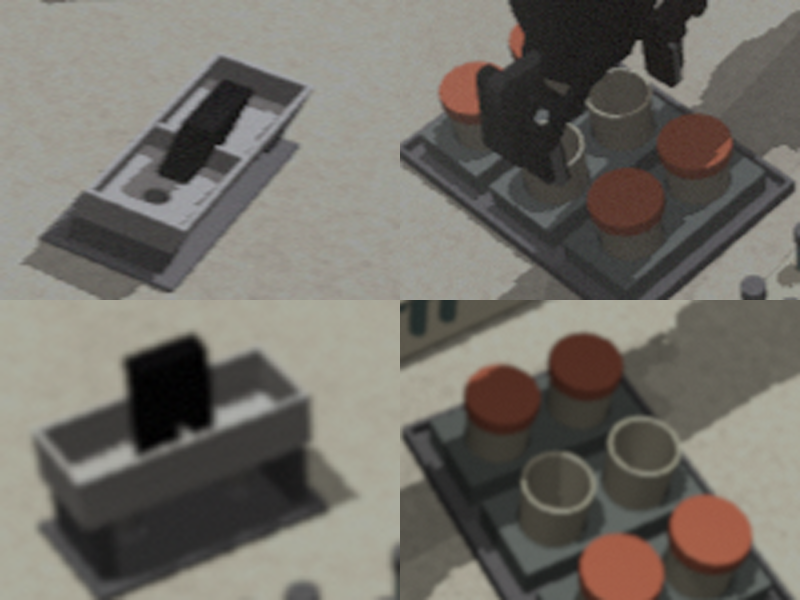

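The crops confirm the single hopper (white trough, black grip) and the two uncapped cups in the middle caddy, with coral-capped pairs on either side. Next I'll fit their poses from the depth.

```bash
python3 - <<'E'
from h import *
import pickle
np.set_printoptions(suppress=True)
for n in ('scene','side','wrist'):
    c=pickle.load(open(f'{n}0.pkl','rb')); W=world(c); F=c['frame'].astype(int)
    near=(np.hypot(W[...,0]-480,W[...,1]-285)<90)
    if n!='wrist':
        g=near&(W[...,2]>85); P=W[g]; print(n,'grip z pct',np.percentile(P[:,2],[50,90,97,100]).round(1), len(P))
        top=P[P[:,2]>np.percentile(P[:,2],97)-4]
        print(' grip top rect',cv2.minAreaRect(top[:,:2].astype(np.float32)), top[:,2].mean())
        tr=near&(W[...,2]>71)&(W[...,2]<84); Q=W[tr]
        print(' rim rect',cv2.minAreaRect(Q[:,:2].astype(np.float32)),np.percentile(Q[:,2],[50,95]))
    # caps: reddish
    red=(F[...,2]>F[...,1]*1.5)&(F[...,2]>60)&(W[...,2]>70)&(W[...,2]<90)
    k,lab,st,ce=cv2.connectedComponentsWithStats(red.astype(np.uint8))
    for i in range(1,k):
        if st[i,4]>150:
            P=W[lab==i]; P=P[P[:,2]>np.median(P[:,2])-4]; (x,y),r=cv2.minEnclosingCircle(P[:,:2].astype(np.float32))
            print(' cap',n,ce[i].round(),round(x,1),round(y,1),'r',round(r,1),'z',np.median(P[:,2]).round(1))
    # purple/other rack height: white rack bounding
E
```

```text
scene grip z pct [118.5 121.4 122.3 123.9] 369
 grip top rect ((487.90460205078125, 287.8125), (40.54378128051758, 15.582809448242188), 3.379256010055542) 120.20820812657267
 rim rect ((486.5357971191406, 287.63104248046875), (133.91354370117188, 50.47655487060547), 3.88027024269104) [78.09524845 81.26552612]
 cap scene [309. 119.] 284.2 -187.8 r 101.1 z 73.0
 cap scene [528. 206.] 221.1 282.3 r 47.3 z 72.4
 cap scene [193. 206.] 597.4 -198.7 r 25.3 z 75.7
 cap scene [464. 209.] 299.6 196.2 r 38.2 z 72.3
 cap scene [427. 209.] 337.5 146.2 r 29.1 z 72.6
 cap scene [280. 227.] 540.8 -43.9 r 25.7 z 76.1
 cap scene [254. 249.] 606.0 -48.5 r 26.1 z 75.9
side grip z pct [109.5 121.8 122.9 123.7] 403
 grip top rect ((484.8686218261719, 288.4038391113281), (40.11132049560547, 18.977027893066406), 4.5837907791137695) 121.2427731196929
 rim rect ((485.6011657714844, 289.0288391113281), (132.49270629882812, 56.16872787475586), 4.900137901306152) [77.61732126 82.11040919]
 cap side [155. 233.] 261.5 221.3 r 120.4 z 73.5
 cap side [394. 255.] 604.1 -50.1 r 25.9 z 76.8
 cap side [361. 268.] 537.6 -45.2 r 25.3 z 77.0
 cap side [443. 323.] 595.0 -198.3 r 26.2 z 76.7
 cap side [408. 339.] 529.8 -194.2 r 26.5 z 76.7
 cap side [280. 419.] 298.7 -201.1 r 122.8 z 73.1
 cap wrist [271. 269.] 606.3 -48.3 r 25.7 z 76.1
 cap wrist [195. 267.] 540.0 -44.5 r 25.9 z 76.0
```

```bash
python3 - <<'E'
from h import *
import pickle
np.set_printoptions(suppress=True,precision=3)
s=robot.get_state(); print(R.from_rotvec(s['tcp_rot']).as_matrix(), s['eef_pos'], s['clock'])
for i in range(3): print(robot.get_state()['eef_pos'])
c=pickle.load(open('side0.pkl','rb')); W=world(c)
# open cup rims, side view
for n in ('side','scene'):
    c=pickle.load(open(n+'0.pkl','rb')); W=world(c)
    u,v=proj(c,[[535,-120,72]])[0],proj(c,[[600,-123,72]])[0]; print(n,'proj cups',u,v)
    m=(W[...,2]>67)&(W[...,2]<77)&(W[...,0]>490)&(W[...,0]<650)&(abs(W[...,1]+121)<32)
    for lo,hi in((500,568),(569,640)):
        P=W[m&(W[...,0]>lo)&(W[...,0]<hi)]
        if len(P)>10:
            (x,y),r=cv2.minEnclosingCircle(P[:,:2].astype(np.float32)); print(n,len(P),round(x,1),round(y,1),round(r,1),np.percentile(P[:,2],[10,50,90]))
c=pickle.load(open('scene0.pkl','rb')); W=world(c)
def box(nm,m):
    P=W[m]; print(nm,cv2.minAreaRect(P[:,:2].astype(np.float32)),'zmax',np.percentile(P[:,2],99))
v,u=np.mgrid[:480,:640]
z=W[...,2]
box('bottle',(z>20)&(u>225)&(u<275)&(v>318)&(v<385))
box('jar',(z>20)&(u>325)&(u<380)&(v>380)&(v<440))
box('rack',(z>60)&(u>285)&(u<398)&(v>205)&(v<335))
box('purple',(z>30)&(u>410)&(u<555)&(v>170)&(v<245))
E
```

```text
[[-0.002  1.     0.   ]
 [-0.     0.    -1.   ]
 [-1.    -0.002  0.   ]] [649.286   0.019 252.16 ] 0.15
[649.286   0.019 252.16 ]
[649.286   0.019 252.16 ]
[649.286   0.019 252.16 ]
side proj cups [383.631 302.276] [417.403 287.571]
side 174 533.2 -118.5 25.2 [67.794 70.419 72.346]
side 165 600.3 -123.7 25.0 [67.871 69.954 72.248]
scene proj cups [251.251 205.856] [226.109 226.887]
scene 96 535.7 -120.8 24.9 [67.5   69.294 71.506]
scene 40 600.3 -124.3 24.5 [68.331 69.495 71.524]
bottle ((759.4297485351562, 75.2661361694336), (52.74856948852539, 59.72225570678711), 57.29384994506836) zmax 150.3817434857836
jar ((724.4514770507812, 255.55349731445312), (60.61109924316406, 59.48569107055664), 75.214599609375) zmax 86.74325577640388
rack ((536.5444946289062, 36.00950241088867), (242.06082153320312, 174.5542755126953), 1.6105494499206543) zmax 121.36105962051607
purple ((263.63323974609375, 220.73696899414062), (63.98798370361328, 241.7486572265625), 44.72245788574219) zmax 121.55042301761418
```

>>> {"op": "play_rows", "data": {"rows": [{"turn": [-4,0,0],"xyz": [0,-7,-12],"claw": 0},{"turn": [-12,0,0],"xyz": [0,-21,-37],"claw": 0},{"turn": [-20,0,0],"xyz": [0,-35,-62],"claw": 0.2},{"turn": [-28,0,0],"xyz": [0,-49,-87],"claw": 0.3},{"turn": [-36,0,0],"xyz": [0,-64,-112],"claw": 0.4},{"turn": [-44,0,0],"xyz": [0,-78,-137],"claw": 0.4},{"turn": [-52,0,0],"xyz": [0,-92,-162],"claw": 0.4},{"turn": [-60,0,0],"xyz": [0,-106,-187],"claw": 0.4},{"turn": [-68,0,0],"xyz": [0,-120,-212],"claw": 0.4},{"turn": [-76,0,0],"xyz": [0,-134,-237],"claw": 0.4},{"turn": [-84,0,0],"xyz": [0,-148,-262],"claw": 0.4},{"turn": [-90,0,0],"xyz": [0,-158,-280],"claw": 0.4}]}}

```text
clock: 1.35
eef_pos: [489.5, 282.0, 252.2]
tcp_rot: [-0.006, 1.574, 0.006]
contact_force: [0.4, 0.4, -0.3]
gripper_width: 51.1
```

>>> {"op": "play_rows", "data": {"rows": [{"turn": [-2,0,0],"xyz": [0,2,3],"claw": 0.4},{"turn": [-3,0,0],"xyz": [0,3,4],"claw": 0.4},{"turn": [-3,0,0],"xyz": [0,3,4],"claw": 0.4}]}}

```text
clock: 1.65
eef_pos: [493.8, 284.5, 251.8]
tcp_rot: [-0.046, 1.574, 0.046]
contact_force: [1.1, -1.3, -0.1]
gripper_width: 51.5
```

```bash
python3 - <<'E'
from h import *
import pickle
np.set_printoptions(suppress=True,precision=3)
c=cap('wrist'); s=c['state']; pickle.dump(c,open('wrist1.pkl','wb')); cv2.imwrite('pics/wrist1.png',c['frame'])
print(R.from_rotvec(s['tcp_rot']).as_matrix(), s['eef_pos'], s['clock'],s['gripper_width'],s['contact_force'],s['q'])
W=world(c)
near=(np.hypot(W[...,0]-486,W[...,1]-288)<90); P=W[near&(W[...,2]>85)&(W[...,2]<135)]
top=P[P[:,2]>np.percentile(P[:,2],90)-4]; print(len(P),len(top),cv2.minAreaRect(top[:,:2].astype(np.float32)),np.median(top[:,2]))
Q=W[near&(W[...,2]>71)&(W[...,2]<84)];print(cv2.minAreaRect(Q[:,:2].astype(np.float32)),np.median(Q[:,2]))
E
```

```text
[[-0.003 -0.059  0.998]
 [-0.     0.998  0.059]
 [-1.    -0.    -0.003]] [493.772 284.456 251.841] 1.65 51.47684166385887 [ 1.135 -1.258 -0.088] [-0.291  0.259 -0.351  1.779  0.096  1.124  0.956]
1415 1254 ((486.1150207519531, 288.7505187988281), (39.75525665283203, 15.833584785461426), 4.106891632080078) 120.05495842949352
((486.5141296386719, 288.8302001953125), (130.2684783935547, 50.14935302734375), 3.856388807296753) 78.94833016391715
```

View pics/wrist1.png

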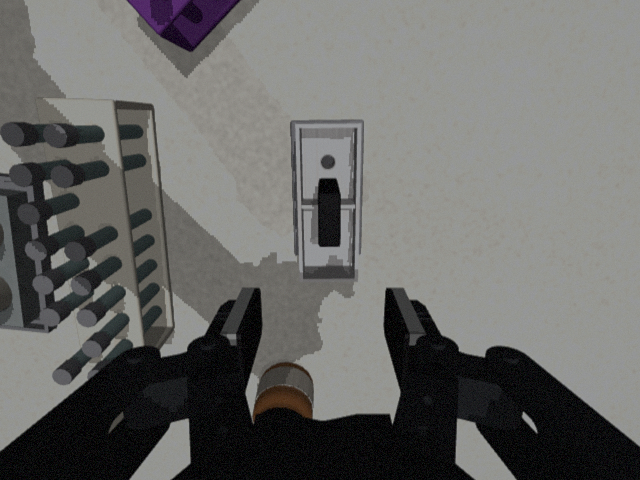

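The wrist view shows the hopper at columns 292–363, rows 120–278, with its grip at (329,212). All three cameras agree within about 1 mm: grip centre (486.3, 288.7), top z 120, rim z 79, yaw 4°. I'm descending to it.

>>> {"op": "play_rows", "data": {"rows": [{"turn": [-0.6,0,0],"xyz": [10,2,-3],"claw": 0.4},{"turn": [-0.6,0,0],"xyz": [30,4.6,-7.2],"claw": 0.4},{"turn": [-0.6,0,0],"xyz": [55,4.6,-7.2],"claw": 0.4},{"turn": [-0.6,0,0],"xyz": [80,4.6,-7.2],"claw": 0.4},{"turn": [-0.6,0,0],"xyz": [95,4.6,-7.2],"claw": 0.4},{"turn": [-0.6,0,0],"xyz": [100,4.6,-7.2],"claw": 0.4},{"turn": [-0.6,0,0],"xyz": [100,4.6,-7.2],"claw": 0.4}]}}

```text
clock: 2.4
eef_pos: [485.9, 287.7, 151.1]
tcp_rot: [-0.054, 1.575, 0.052]
contact_force: [0.8, -0.6, 0.3]
gripper_width: 51.5
```

```bash
python3 - <<'E'
from h import *
import pickle
np.set_printoptions(suppress=True,precision=3)
c=cap('wrist'); s=c['state']; cv2.imwrite('pics/wrist2.png',c['frame'])
print(R.from_rotvec(s['tcp_rot']).as_matrix(), s['eef_pos'], s['clock'],s['gripper_width'],s['contact_force'])
W=world(c)
near=(np.hypot(W[...,0]-486,W[...,1]-288)<90); P=W[near&(W[...,2]>85)&(W[...,2]<125)]
top=P[P[:,2]>np.percentile(P[:,2],90)-4]; print(len(P),len(top),cv2.minAreaRect(top[:,:2].astype(np.float32)),np.median(top[:,2]))
Q=W[near&(W[...,2]>71)&(W[...,2]<84)];print(cv2.minAreaRect(Q[:,:2].astype(np.float32)),np.median(Q[:,2]))
d=eyes.capture('scene'); cv2.imwrite('pics/scene2.png',d['frame'])
E
```

```text
[[-0.005 -0.067  0.998]
 [-0.001  0.998  0.067]
 [-1.    -0.001 -0.005]] [485.869 287.663 151.117] 2.4 51.4859506745155 [ 0.761 -0.581  0.322]
3535 2883 ((486.0870361328125, 288.84356689453125), (40.2760009765625, 15.954946517944336), 3.344001054763794) 120.10166008808588
((486.67425537109375, 288.80841064453125), (130.663818359375, 50.261844635009766), 3.8813445568084717) 78.89992421086865
```

View pics/wrist2.png

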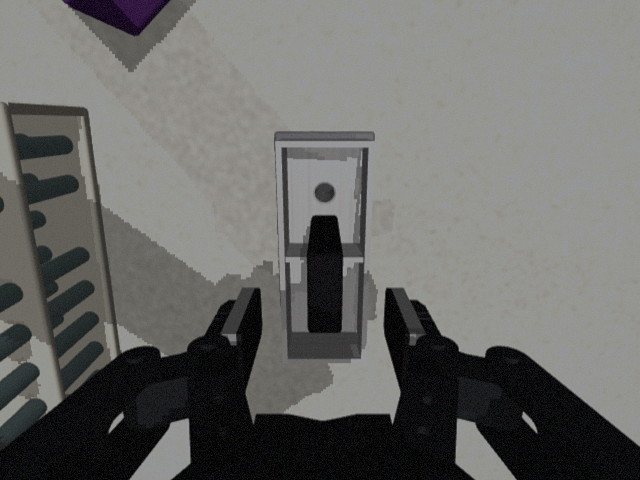

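The grip, at columns 307–342, is centred between the fingers at 262 and 385. I'll go down 45 mm and close.

>>> {"op": "play_rows", "data": {"force": 60, "rows": [{"turn": [0,0,0],"xyz": [15,1,0.3],"claw": 0.4},{"turn": [0,0,0],"xyz": [32,1,0.3],"claw": 0.4},{"turn": [0,0,0],"xyz": [42,1,0.3],"claw": 0.4},{"turn": [0,0,0],"xyz": [45,1,0.3],"claw": 0.4},{"turn": [0,0,0],"xyz": [45,1,0.3],"claw": 0.4},{"turn": [0,0,0],"xyz": [45,1,0.3],"claw": 0.6},{"turn": [0,0,0],"xyz": [45,1,0.3],"claw": 0.7},{"turn": [0,0,0],"xyz": [45,1,0.3],"claw": 0.8},{"turn": [0,0,0],"xyz": [45,1,0.3],"claw": 1},{"turn": [0,0,0],"xyz": [45,1,0.3],"claw": 1},{"turn": [0,0,0],"xyz": [45,1,0.3],"claw": 1},{"turn": [0,0,0],"xyz": [45,1,0.3],"claw": 1}]}}

```text
clock: 3.7
eef_pos: [487.6, 289.9, 108.6]
tcp_rot: [-0.052, 1.571, 0.054]
contact_force: [0.7, -0.9, 4.7]
gripper_width: 14.9
```

>>> {"op": "play_rows", "data": {"rows": [{"turn": [0,0,0],"xyz": [0,0,0],"claw": 1},{"turn": [0,0,0],"xyz": [0,0,0],"claw": 1},{"turn": [0,0,0],"xyz": [0,0,0],"claw": 1},{"turn": [0,0,0],"xyz": [0,0,0],"claw": 1}]}}

```text
clock: 4.1
eef_pos: [487.6, 289.9, 108.6]
tcp_rot: [-0.052, 1.571, 0.054]
contact_force: [-0.9, -0.5, 2.0]
gripper_width: 15.6
```

```bash
python3 - <<'E'
from h import *
np.set_printoptions(suppress=True,precision=3)
c=cap('side'); s=c['state']; crop(c,180,90,140,110,'side3.png',5)
print(s['eef_pos'], s['clock'],s['gripper_width'],s['contact_force'],s['moment'])
E
```

```text
[487.647 289.85  108.559] 4.1 15.642790547847017 [-0.916 -0.47   1.996] [-0.085  0.083 -0.012]
```

View pics/side3.png

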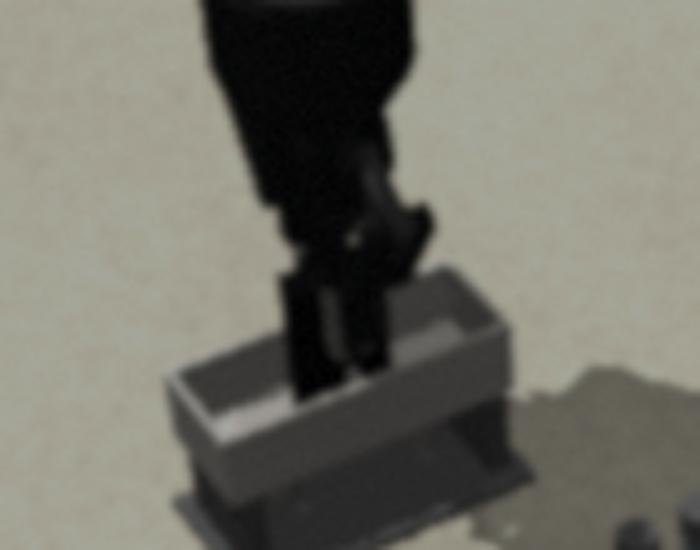

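The side crop shows both fingers on the grip, with the trough still on its stand and an opening of 15.6 mm. I'll lift straight up.

>>> {"op": "play_rows", "data": {"force": 80, "rows": [{"turn": [0,0,0],"xyz": [0,0,0],"claw": 1},{"turn": [0,0,0],"xyz": [-3,0,0],"claw": 1},{"turn": [0,0,0],"xyz": [-8,0,0],"claw": 1},{"turn": [0,0,0],"xyz": [-15,0,0],"claw": 1},{"turn": [0,0,0],"xyz": [-25,0,0],"claw": 1},{"turn": [0,0,0],"xyz": [-37,0,0],"claw": 1},{"turn": [0,0,0],"xyz": [-51,0,0],"claw": 1},{"turn": [0,0,0],"xyz": [-66,0,0],"claw": 1},{"turn": [0,0,0],"xyz": [-80,0,0],"claw": 1},{"turn": [0,0,0],"xyz": [-92,0,0],"claw": 1},{"turn": [0,0,0],"xyz": [-100,0,0],"claw": 1},{"turn": [0,0,0],"xyz": [-104,0,0],"claw": 1}]}}

```text
clock: 5.35
eef_pos: [488.1, 290.0, 213.8]
tcp_rot: [-0.052, 1.569, 0.054]
contact_force: [-0.3, -0.3, -1.5]
gripper_width: 15.4
```

```bash
python3 - <<'E'
from h import *
import pickle
np.set_printoptions(suppress=True,precision=3)
c=cap('side'); s=c['state']; crop(c,180,50,140,110,'side4.png',5)
w=cap('wrist'); pickle.dump(w,open('wrist4.pkl','wb')); cv2.imwrite('pics/wrist4.png',w['frame'])
print(s['eef_pos'], s['clock'],s['gripper_width'],s['contact_force'],s['moment'],R.from_rotvec(s['tcp_rot']).as_matrix())
E
```

```text
[488.126 290.019 213.838] 5.35 15.356894488882316 [-0.25  -0.292 -1.509] [-0.03  -0.014 -0.017] [[ 0.001 -0.067  0.998]
 [ 0.002  0.998  0.067]
 [-1.     0.002  0.001]]
```

View pics/side4.png

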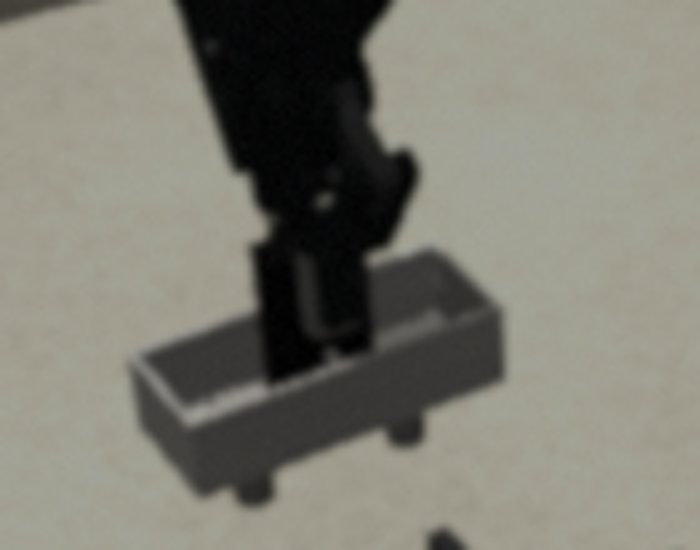

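View pics/wrist4.png

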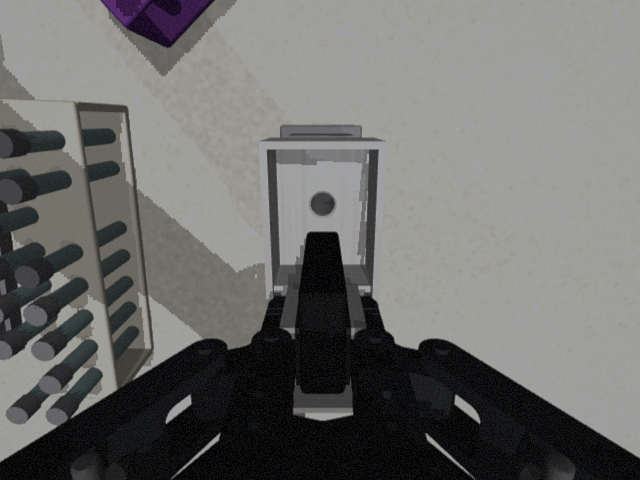

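The side crop shows the hopper clear of its stand with both spouts visible. I'll check its tilt and its offset in the jaws.

```bash
cat >> h.py <<'E'
def hop(c,show=True):
    """wrist capture: hopper rim plane, floor plane in tool frame"""
    d=c['depth']; v,u=np.mgrid[:480,:640]
    P=np.stack([(u-c['cx'])/c['fx']*d,(v-c['cy'])/c['fy']*d,d],-1); T=np.array(c['T_tool_cam'])
    P=P@T[:3,:3].T+T[:3,3]; P[d<=0]=np.nan
    # rim: tool x ~ 108.6-79=~29; 
    F=c['frame'].astype(int).max(-1)
    for nm,lo,hi in(('rim',22,38),('floor',50,72)):
        m=(P[...,0]>lo)&(P[...,0]<hi)&(abs(P[...,1])<30)&(abs(P[...,2])<75)&(F>60)
        Q=P[m]
        for _ in range(4):
            A=np.c_[Q[:,1:],np.ones(len(Q))]; k=np.linalg.lstsq(A,Q[:,0],rcond=None)[0]; r=Q[:,0]-A@k; Q=Q[abs(r)<max(1.5,1.5*r.std())]
        print(nm,len(Q),'slope deg y,z',np.degrees(k[:2]).round(2),'x0',k[2].round(1),'std',r.std().round(2),'y',np.percentile(Q[:,1],[1,99]).round(1),'z',np.percentile(Q[:,2],[1,99]).round(1), cv2.minAreaRect(Q[:,1:].astype(np.float32)))
    return P
E
python3 - <<'E'
from h import *
import pickle
hop(pickle.load(open('wrist4.pkl','rb')))
E
```

```text
rim 3562 slope deg y,z [0.1  0.38] x0 29.8 std 0.63 y [-24.8  25. ] z [-66.1  63.4] ((0.23480987548828125, -0.85906982421875), (130.7645721435547, 50.448081970214844), 89.75035858154297)
floor 8669 slope deg y,z [ 0.12 -0.12] x0 59.3 std 0.6 y [-21.8  21.8] z [-60.8  -2.8] ((0.21123504638671875, -25.443153381347656), (81.71098327636719, 44.69660186767578), 89.94182586669922)
```

The hopper is level in the jaws (within 0.4°), centred at tool (y 0.2, z −0.9), with the spout ends at tool x ≈ 93.8. With the arm out of the way, I'll re-measure the open cups in both fixed cameras.

```bash
python3 - <<'E'
from h import *
import pickle
ims=[]
for n in('scene','side'):
    c=cap(n); pickle.dump(c,open(n+'5.pkl','wb'))
    u0,v0=proj(c,[[568,-121,72]])[0].round().astype(int)-[50,40]
    crop(c,u0,v0,100,80,n+'5.png',8); print(n,u0,v0); ims.append(cv2.imread('pics/'+n+'5.png')[:, :])
cv2.imwrite('pics/m5.png',cv2.resize(np.vstack(ims),(480,768))[:, :] if 0 else cv2.resize(np.hstack(ims),(800,320)))
E
```

```text
scene 189 177
side 351 254
```

View pics/scene5.png

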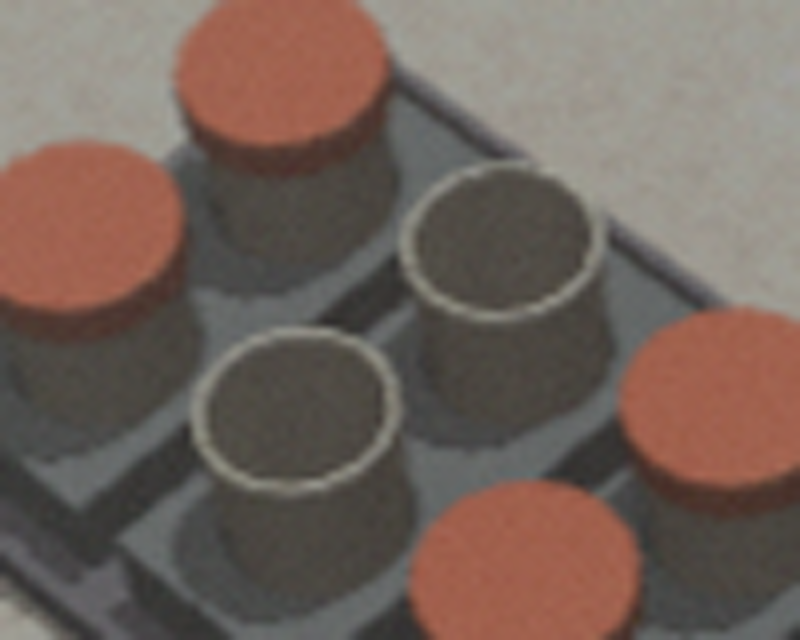

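View pics/side5.png

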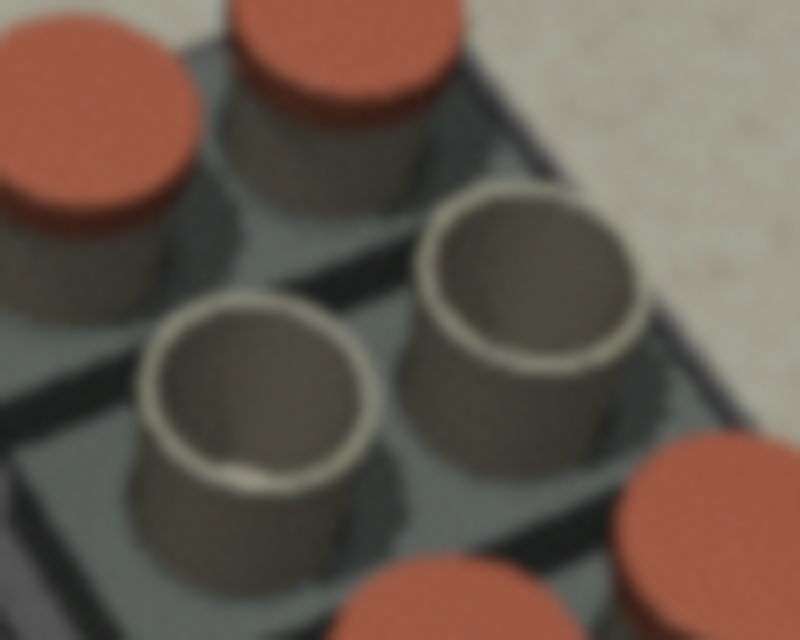

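In the scene crop the rims' bounds centre at (296,409) and (503,242). In the side crop they centre at (258,391) and (532,277). I'll intersect those rays with the rim plane at z = 72.

```bash
python3 - <<'E'
from h import *
import pickle
from scipy.optimize import least_squares
np.set_printoptions(suppress=True,precision=2)
pts={'scene':[(251.4,206.8),(225.6,227.7)],'side':[(382.9,302.5),(417.1,288.2)]}
C={n:pickle.load(open(n+'5.pkl','rb')) for n in pts}
for n in pts:
    M,t=pose(C[n]); c=C[n]
    for u,v in pts[n]:
        r=M@np.array([(u-c['cx'])/c['fx'],(v-c['cy'])/c['fy'],1]); print(n,t+r*(72-t[2])/r[2])
for i in range(2):
    f=lambda p:np.concatenate([(proj(C[n],p)[0]-pts[n][i]) for n in pts])
    s=least_squares(f,[568,-121,72]); print('triang',s.x,s.fun)
# depth-based rim fit
for n in pts:
    W=world(C[n]); 
    for x0,y0 in((534.5,-120),(600,-123.5)):
        rr=np.hypot(W[...,0]-x0,W[...,1]-y0); P=W[(rr<32)&(W[...,2]>70)&(W[...,2]<76)]
        f=lambda p:np.hypot(P[:,0]-p[0],P[:,1]-p[1])-22.75
        s=least_squares(f,[x0,y0],loss='soft_l1'); print(n,'rimfit',s.x,len(P),np.percentile(P[:,2],[50]),np.abs(f(s.x)).mean())
# top heights of rack, bottle check rack location
W=world(C['scene']); v,u=np.mgrid[:480,:640]
P=W[(W[...,2]>100)&(W[...,1]>30)&(W[...,1]<150)&(W[...,0]<700)]; print('rack tubes',cv2.minAreaRect(P[:,:2].astype(np.float32)),P[:,2].max())
E
```

```text
scene [ 536.51 -118.26   72.  ]
scene [ 601.92 -122.45   72.  ]
side [ 533.73 -119.79   72.  ]
side [ 598.81 -123.78   72.  ]
triang [ 534.99 -119.07   70.03] [ 0.32 -0.04  0.28  0.05]
triang [ 600.43 -123.15   69.98] [ 0.43 -0.04  0.38  0.05]
scene rimfit [ 536.17 -119.79] 42 [71.19] 0.8554055589963883
scene rimfit [ 602.32 -123.88] 48 [70.98] 0.7074343777014674
side rimfit [ 533.78 -119.13] 89 [71.29] 0.7682503127914241
side rimfit [ 599.42 -123.02] 89 [71.] 0.8559841693262565
rack tubes ((315.83709716796875, 99.41326141357422), (643.2251586914062, 100.15092468261719), 4.17434024810791) 310.92730310631066
```

>>> {"op": "play_rows", "data": {"rows": [{"turn": [0,0,0],"xyz": [-8,0,0],"claw": 1},{"turn": [0,0,0],"xyz": [-22,-3,0],"claw": 1},{"turn": [0.3,0,0],"xyz": [-35,-10,1],"claw": 1},{"turn": [0.7,0,0],"xyz": [-41,-24,3],"claw": 1},{"turn": [1.2,0,0],"xyz": [-41,-46,6],"claw": 1},{"turn": [1.8,0,0],"xyz": [-41,-74,9],"claw": 1},{"turn": [2.3,0,0],"xyz": [-41,-104,13],"claw": 1},{"turn": [2.8,0,0],"xyz": [-41,-134,17],"claw": 1},{"turn": [3.3,0,0],"xyz": [-41,-164,21],"claw": 1},{"turn": [3.8,0,0],"xyz": [-41,-194,25],"claw": 1},{"turn": [4.2,0,0],"xyz": [-41,-216,28],"claw": 1},{"turn": [4.5,0,0],"xyz": [-41,-230,30],"claw": 1}]}}

```text
clock: 6.75
eef_pos: [533.3, 57.7, 253.5]
tcp_rot: [0.012, 1.572, -0.014]
contact_force: [0.5, 0.3, -2.0]
gripper_width: 14.8
```

>>> {"op": "play_rows", "data": {"rows": [{"turn": [0.2,0,0],"xyz": [-1,-8,2],"claw": 1},{"turn": [0.5,0,0],"xyz": [-1,-25,6],"claw": 1},{"turn": [0.9,0,0],"xyz": [-1,-50,11],"claw": 1},{"turn": [1.3,0,0],"xyz": [-1,-78,17],"claw": 1},{"turn": [1.7,0,0],"xyz": [-1,-106,23],"claw": 1},{"turn": [2.1,0,0],"xyz": [-1,-132,28],"claw": 1},{"turn": [2.4,0,0],"xyz": [-1,-154,33],"claw": 1},{"turn": [2.6,0,0],"xyz": [-1,-168,36],"claw": 1},{"turn": [2.7,0,0],"xyz": [-1,-176,38],"claw": 1},{"turn": [2.7,0,0],"xyz": [-1,-178.6,38.3],"claw": 1},{"turn": [2.7,0,0],"xyz": [-1,-178.6,38.3],"claw": 1},{"turn": [2.7,0,0],"xyz": [-1,-178.6,38.3],"claw": 1}]}}

```text
clock: 7.95
eef_pos: [568.7, -119.7, 254.6]
tcp_rot: [0.048, 1.571, -0.048]
contact_force: [-0.2, 0.0, -1.7]
gripper_width: 15.1
```

```bash
python3 - <<'E'
from h import *
import pickle
np.set_printoptions(suppress=True,precision=3)
w=cap('wrist'); s=w['state']; pickle.dump(w,open('wrist6.pkl','wb')); cv2.imwrite('pics/wrist6.png',w['frame'])
print(s['eef_pos'], s['clock'],s['gripper_width'],s['contact_force'],s['q']);print(R.from_rotvec(s['tcp_rot']).as_matrix())
hop(w)
c=cap('side'); cv2.imwrite('pics/side6.png',c['frame']); pickle.dump(c,open('side6.pkl','wb'))
c=cap('scene'); cv2.imwrite('pics/scene6.png',c['frame']); pickle.dump(c,open('scene6.pkl','wb'))
E
```

```text
[ 568.707 -119.74   254.593] 7.95 15.10488285104447 [-0.223  0.034 -1.718] [ 0.199  0.257 -0.074  1.762  0.021  1.124  1.629]
[[-0.001  0.061  0.998]
 [-0.     0.998 -0.061]
 [-1.    -0.    -0.001]]
rim 3594 slope deg y,z [0.06 0.41] x0 29.8 std 0.66 y [-24.7  25.2] z [-66.2  63.4] ((0.2965221405029297, -0.7788314819335938), (130.86936950683594, 50.37139129638672), 89.9009017944336)
floor 8641 slope deg y,z [ 0.05 -0.13] x0 59.3 std 0.6 y [-21.6  22. ] z [-60.8  -2.7] ((1.413106918334961, -25.522140502929688), (46.81305694580078, 81.73485565185547), 0.14270009100437164)
```

View pics/side6.png

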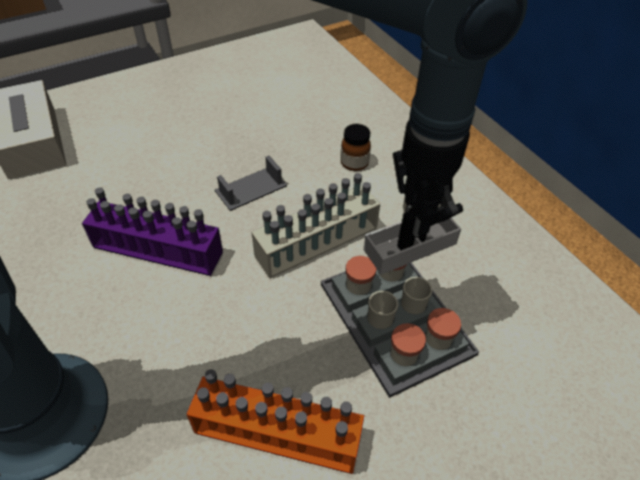

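View pics/wrist6.png

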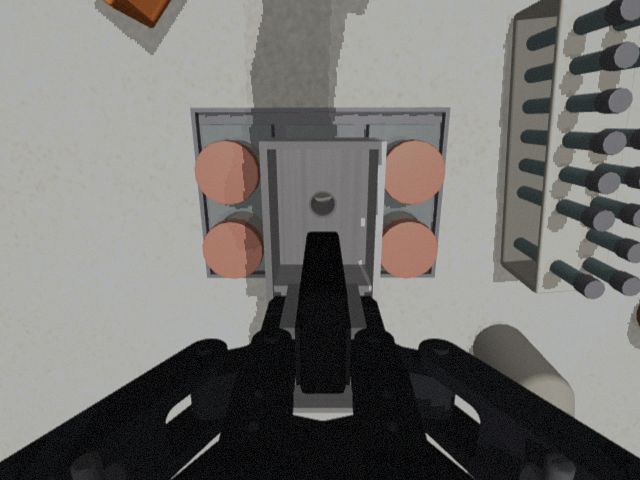

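View pics/scene6.png

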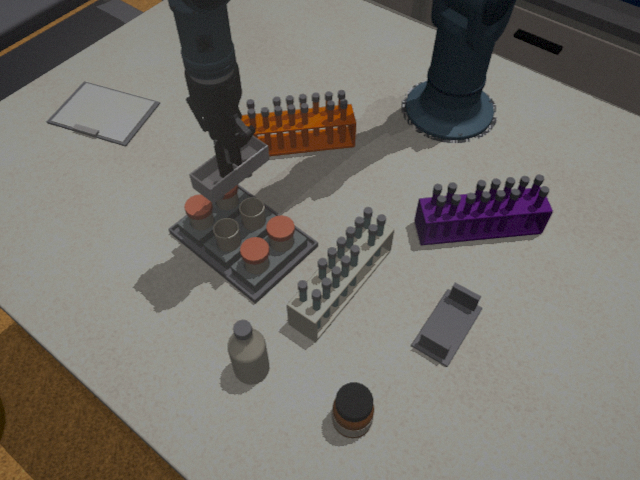

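All views show the hopper level, above and clear of the middle caddy. The rack, bottle and jar are unmoved. As a cross-check I'll compare the caps seen by the wrist camera with the fixed-camera frame, and measure the hopper itself in the fixed cameras.

```bash
python3 - <<'E'
from h import *
import pickle
np.set_printoptions(suppress=True,precision=2)
from scipy.optimize import least_squares
w=pickle.load(open('wrist6.pkl','rb'))
for n in('wrist6','scene5','side5'):
    c=pickle.load(open(n+'.pkl','rb')); W=world(c); F=c['frame'].astype(int)
    red=(F[...,2]>F[...,1]*1.3)&(W[...,2]>73)&(W[...,2]<82)
    for x,y in((606,-48),(540,-44),(597,-198),(530,-194)):
        P=W[red&(np.hypot(W[...,0]-x,W[...,1]-y)<33)]
        if len(P)<60: continue
        (a,b),r=cv2.minEnclosingCircle(P[:,:2].astype(np.float32)); print(n,len(P),round(a,1),round(b,1),round(r,1),np.median(P[:,2]))
# hopper in fixed cams
for n in('scene6','side6'):
    c=pickle.load(open(n+'.pkl','rb')); W=world(c); F=c['frame'].astype(int).max(-1)
    m=(W[...,2]>219)&(W[...,2]<231)&(abs(W[...,0]-568)<80)&(abs(W[...,1]+120)<35)&(F>70)
    P=W[m]; print(n,len(P),cv2.minAreaRect(P[:,:2].astype(np.float32)),np.median(P[:,2]))
    M,t=pose(c)
E
```

```text
wrist6 2580 605.1 -48.9 25.8 76.25377215058106
wrist6 2635 539.5 -45.1 25.9 76.19297143842743
wrist6 2683 596.6 -198.2 25.9 76.13202187278648
wrist6 3198 530.7 -194.3 25.8 76.17133747584677
scene5 538 605.9 -49.0 26.6 75.89243344492928
scene5 491 539.3 -44.5 27.2 75.85224775365407
scene5 439 597.3 -198.1 26.5 75.83597732668909
scene5 420 531.2 -194.3 27.3 75.91661968423472
side5 556 603.4 -47.4 26.8 76.79613308122924
side5 590 538.1 -45.0 26.4 76.85417804452976
side5 734 594.5 -196.8 26.9 76.7087269300572
side5 798 529.9 -193.8 26.8 76.70423729597064
scene6 383 ((567.1989135742188, -119.95494079589844), (53.594303131103516, 133.30311584472656), 85.58353424072266) 224.0485124877721
side6 439 ((566.6882934570312, -118.2977294921875), (52.5720100402832, 131.1763153076172), 86.30521392822266) 225.3696974456053
```

All the estimates agree within about 1 mm. The correction is (+0.6, −2.3) mm in world xy, and in the wrist frame the rims are at about z 70.5, so I want TCP z ≈ 174.5. I'll go down most of the way first.

>>> {"op": "play_rows", "data": {"rows": [{"turn": [0,0,0],"xyz": [3,-1,0.3],"claw": 1},{"turn": [0,0,0],"xyz": [10,-2.3,0.7],"claw": 1},{"turn": [0,0,0],"xyz": [20,-2.3,0.7],"claw": 1},{"turn": [0,0,0],"xyz": [32,-2.3,0.7],"claw": 1},{"turn": [0,0,0],"xyz": [44,-2.3,0.7],"claw": 1},{"turn": [0,0,0],"xyz": [53,-2.3,0.7],"claw": 1},{"turn": [0,0,0],"xyz": [58,-2.3,0.7],"claw": 1},{"turn": [0,0,0],"xyz": [60,-2.3,0.7],"claw": 1},{"turn": [0,0,0],"xyz": [60,-2.3,0.7],"claw": 1},{"turn": [0,0,0],"xyz": [60,-2.3,0.7],"claw": 1}]}}

```text
clock: 9.1
eef_pos: [569.7, -122.6, 195.2]
tcp_rot: [0.048, 1.57, -0.049]
contact_force: [-0.2, -1.2, -1.5]
gripper_width: 15.0
```

```bash
cat > chk.py <<'E'
from h import *
import pickle,sys
np.set_printoptions(suppress=True,precision=3)
k=sys.argv[1]
w=cap('wrist'); s=w['state']; cv2.imwrite(f'pics/wrist{k}.png',w['frame'])
print(s['eef_pos'], s['clock'],s['gripper_width'],s['contact_force']);Rt=R.from_rotvec(s['tcp_rot']).as_matrix();print(Rt)
hop(w)
sp=[Rt@np.array([93.8,.3,z])+s['eef_pos'] for z in(-33.8,32.2)]; print('spouts',*sp)
for n in('side','scene'):
    c=cap(n); pickle.dump(c,open(n+k+'.pkl','wb'))
    u0,v0=proj(c,[[568,-121,90]])[0].round().astype(int)-[50,40]; crop(c,u0,v0,100,80,n+k+'.png',8); print(n,u0,v0)
    for p in sp: print(' spout px in crop',((proj(c,p)[0]-[u0,v0]+.5)*8-.5).round())
    for p in ([535,-119.3,70.2],[600.6,-123.3,70.2]): print(' rim px',((proj(c,p)[0]-[u0,v0]+.5)*8-.5).round())
E
python3 chk.py 7
```

```text
[ 569.693 -122.642  195.221] 9.1 15.022428697869852 [-0.151 -1.177 -1.487]
[[ 0.     0.062  0.998]
 [-0.001  0.998 -0.062]
 [-1.    -0.001  0.   ]]
rim 3615 slope deg y,z [0.1 0.4] x0 29.8 std 0.66 y [-24.7  25.2] z [-66.2  63.4] ((0.3082084655761719, -0.922576904296875), (130.60345458984375, 50.29908752441406), 89.93895721435547)
floor 8675 slope deg y,z [ 0.1  -0.15] x0 59.3 std 0.6 y [-21.6  22. ] z [-60.9  -2.8] ((0.021551132202148438, -25.60955810546875), (81.61742401123047, 48.40910720825195), 89.71267700195312)
spouts [ 536.005 -120.329  101.409] [ 601.88  -124.389  101.433]
side 352 248
 spout px in crop [278. 353.]
 spout px in crop [561. 236.]
 rim px [254. 440.]
 rim px [529. 325.]
scene 188 170
 spout px in crop [493. 211.]
 spout px in crop [281. 381.]
 rim px [512. 297.]
 rim px [307. 464.]
```

View pics/side7.png

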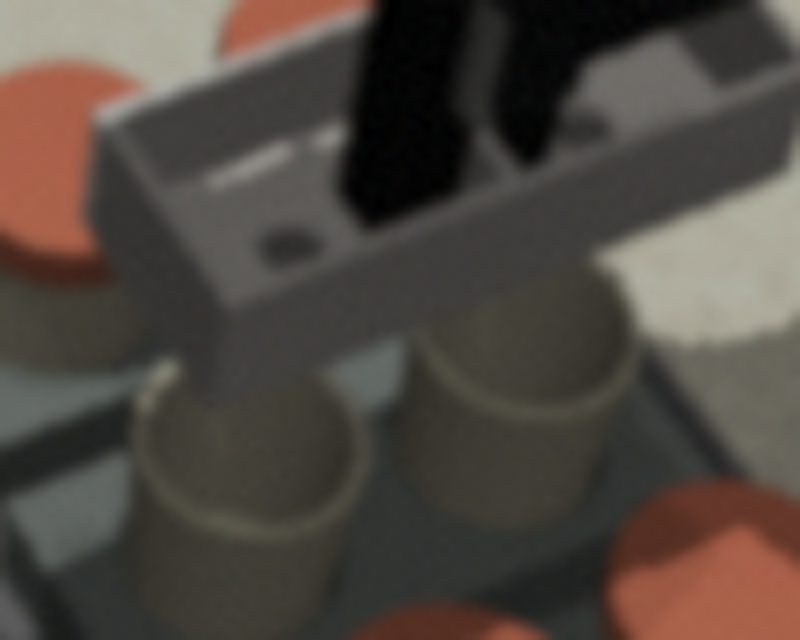

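View pics/scene7.png

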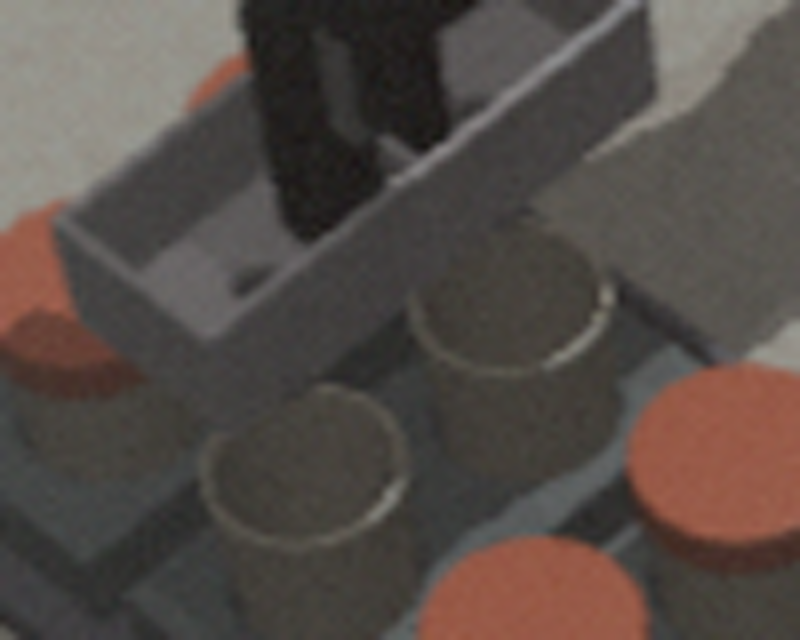

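The trough hides the spouts in both fixed views, but both mouths lie directly beneath the projected spouts. The computed offset is about 0.7 mm. I'll do the last 20.5 mm with that small correction.

>>> {"op": "play_rows", "data": {"rows": [{"turn": [0,0,0],"xyz": [3,0.2,-0.3],"claw": 1},{"turn": [0,0,0],"xyz": [8,0.5,-0.6],"claw": 1},{"turn": [0,0,0],"xyz": [13,0.5,-0.6],"claw": 1},{"turn": [0,0,0],"xyz": [17,0.5,-0.6],"claw": 1},{"turn": [0,0,0],"xyz": [19.5,0.5,-0.6],"claw": 1},{"turn": [0,0,0],"xyz": [20.5,0.5,-0.6],"claw": 1},{"turn": [0,0,0],"xyz": [20.5,0.5,-0.6],"claw": 1},{"turn": [0,0,0],"xyz": [20.5,0.5,-0.6],"claw": 1},{"turn": [0,0,0],"xyz": [20.5,0.5,-0.6],"claw": 1},{"turn": [0,0,0],"xyz": [20.5,0.5,-0.6],"claw": 1}]}}

```text
clock: 10.25
eef_pos: [569.3, -122.2, 175.1]
tcp_rot: [0.048, 1.569, -0.049]
contact_force: [0.4, -0.3, -1.8]
gripper_width: 14.5
```

```bash
python3 chk.py 8; python3 - <<'E'
from h import *
import pickle
np.set_printoptions(suppress=True,precision=2)
# measured hopper rim in fixed cams vs open-cup visible rim fits
from scipy.optimize import least_squares
for n in('scene8','side8'):
    c=pickle.load(open(n+'.pkl','rb')); W=world(c); F=c['frame'].astype(int).max(-1)
    m=(W[...,2]>138)&(W[...,2]<151)&(abs(W[...,0]-568)<80)&(abs(W[...,1]+121)<35)&(F>70)
    P=W[m]; print(n,len(P),cv2.minAreaRect(P[:,:2].astype(np.float32)),np.median(P[:,2]))
E
```

```text
[ 569.278 -122.182  175.092] 10.25 14.492861424721951 [ 0.375 -0.293 -1.84 ]
[[ 0.001  0.062  0.998]
 [-0.001  0.998 -0.062]
 [-1.    -0.001  0.001]]
rim 3551 slope deg y,z [0.14 0.49] x0 29.9 std 0.66 y [-24.7  25.2] z [-66.2  63.3] ((0.3505401611328125, -0.6850357055664062), (131.09957885742188, 50.25727081298828), 89.90904998779297)
floor 8698 slope deg y,z [ 0.1  -0.16] x0 59.3 std 0.61 y [-21.6  22.1] z [-60.9  -2.9] ((0.26846885681152344, -25.61095428466797), (81.50067901611328, 49.337913513183594), 89.93492889404297)
spouts [ 535.647 -119.879   81.258] [ 601.522 -123.945   81.323]
side 352 248
 spout px in crop [264. 410.]
 spout px in crop [542. 294.]
 rim px [254. 440.]
 rim px [529. 325.]
scene 188 170
 spout px in crop [504. 267.]
 spout px in crop [295. 436.]
 rim px [512. 297.]
 rim px [307. 464.]
scene8 337 ((568.3440551757812, -123.5013427734375), (54.83007049560547, 131.65591430664062), 86.72913360595703) 144.82750856545272
side8 422 ((567.581298828125, -120.50311279296875), (53.16448211669922, 132.40765380859375), 86.24386596679688) 145.50680054001077
```

View pics/side8.png

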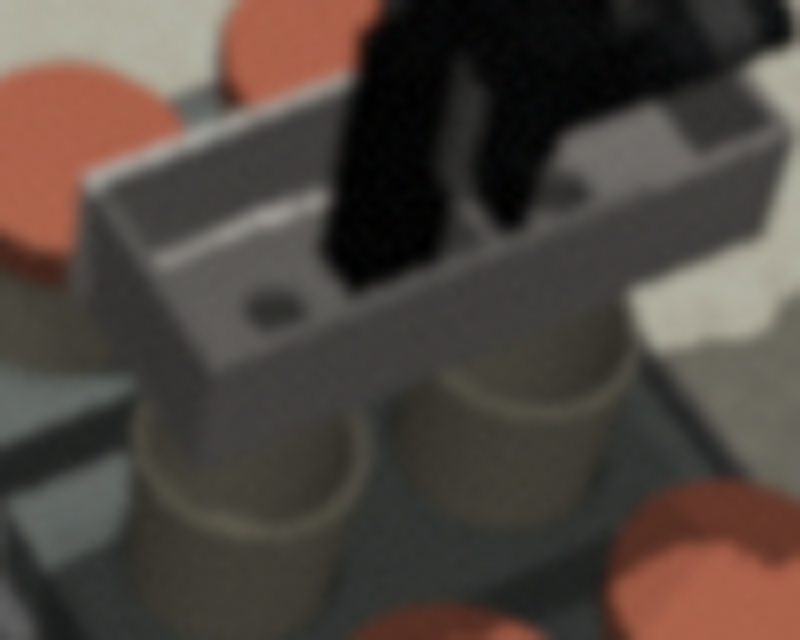

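View pics/scene8.png

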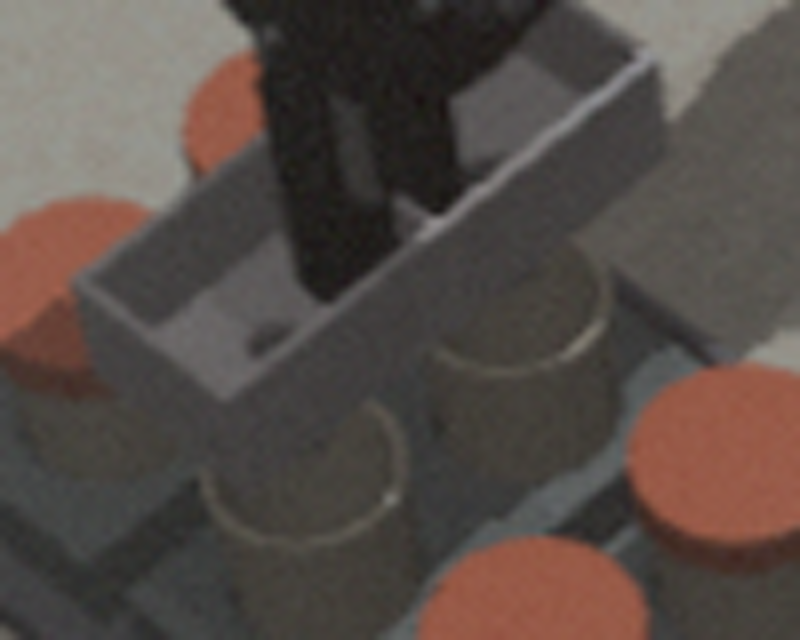

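View pics/wrist8.png

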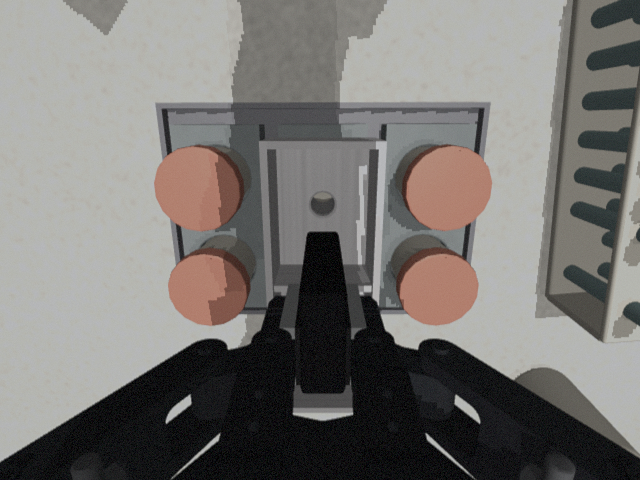

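The spouts are at (535.6,−119.9) and (601.5,−123.9), z 81.3. The mouths are at about (535.5,−119.8) and (601.1,−123.8), rims z 70–71. I'll check that the arm is still and that nothing was disturbed, then hand in.

>>> {"op": "play_rows", "data": {"rows": [{"turn": [0,0,0],"xyz": [0,0,0],"claw": 1},{"turn": [0,0,0],"xyz": [0,0,0],"claw": 1},{"turn": [0,0,0],"xyz": [0,0,0],"claw": 1},{"turn": [0,0,0],"xyz": [0,0,0],"claw": 1},{"turn": [0,0,0],"xyz": [0,0,0],"claw": 1}]}}

```text
clock: 10.9
eef_pos: [569.2, -122.2, 175.0]
tcp_rot: [0.048, 1.569, -0.049]
contact_force: [0.6, 0.3, -1.5]
gripper_width: 15.3
```

```bash
python3 - <<'E'
from h import *
import pickle
np.set_printoptions(suppress=True,precision=3)
s=robot.get_state(); print(s['eef_pos'],s['clock'],s['gripper_width'],s['contact_force'],np.abs(s['joint_velocities']).max())
w=cap('wrist'); W=world(w); F=w['frame'].astype(int)
red=(F[...,2]>F[...,1]*1.3)&(W[...,2]>73)&(W[...,2]<82)
for x,y in((606,-48),(540,-44),(597,-198),(530,-194)):
    P=W[red&(np.hypot(W[...,0]-x,W[...,1]-y)<33)]; (a,b),r=cv2.minEnclosingCircle(P[:,:2].astype(np.float32)); print('cap',round(a,1),round(b,1),round(r,1))
a=pickle.load(open('scene0.pkl','rb'))['frame'].astype(int); c=cap('scene'); b=c['frame'].astype(int); d=np.abs(a-b).max(-1)
for n,(u,v,U,V) in dict(rack=(285,205,400,335),bottle=(225,315,275,385),jar=(325,378,380,440),purple=(410,170,555,245),orange=(300,85,360,155)).items():
    print(n,'changed frac',(d[v:V,u:U]>45).mean().round(4))
E
```

```text
[ 569.199 -122.158  174.981] 10.9 15.30528061399467 [ 0.601  0.291 -1.505] 0.0011187121542899944
cap 605.1 -49.3 26.0
cap 539.3 -45.2 25.8
cap 596.1 -198.2 25.9
cap 530.7 -194.5 26.0
rack changed frac 0.0743
bottle changed frac 0.0477
jar changed frac 0.0
purple changed frac 0.0
orange changed frac 0.0421
```

The jar and purple rack are unchanged. The changes at the rack, bottle and orange rack could be the arm's moving shadow, so I'll check them with depth, which shadows don't affect.

```bash
python3 - <<'E'
from h import *
import pickle
a=pickle.load(open('scene0.pkl','rb'))['depth']; b=pickle.load(open('scene8.pkl','rb'))['depth']
d=np.abs(cv2.medianBlur(a,3)-cv2.medianBlur(b,3))
for n,(u,v,U,V) in dict(rack=(285,205,400,335),bottle=(225,315,275,385),jar=(325,378,380,440),purple=(410,170,555,245),orange=(300,85,360,155)).items():
    print(n,(d[v:V,u:U]>12).mean().round(4))
print(robot.sign_off())
E
```

```text
rack 0.0003
bottle 0.0003
jar 0.0003
purple 0.0006
orange 0.0005
the job is handed in; nothing more can be done
None
```

I took the hopper off its stand by its black grip, carried it over the test-tube rack, and left it held still and level over the two open cups. I handed the job in at about 11 s of the 43 s allowed.

**Last checks:**
- **Spout position:** the spouts are at (535.6, −119.9) and (601.5, −123.9). The cup mouths measure about (535.5, −119.8) and (601.1, −123.8), so both are within about 0.5 mm. The trough hides the spouts in the camera views, so their positions are calculated from the gripper pose and the measured trough.
- **Height:** the spout ends are about 10–11 mm above the rims. The rim height is only known to about 1 mm, because the two ways of measuring it gave z 70.0 and 71.1.
- **Level and motionless:** the tilt is under 0.5° and joint speeds are essentially zero. The grip opening is steady at about 15 mm on the 16 mm block, with force set to 80 N.
- **Other objects:** the capped cups are where they were, to within about 0.5 mm. A plain picture comparison showed changes at the rack, bottle and orange rack, which I put down to the arm's shadow. The depth comparison showed no shift in any of those three, nor in the jar or purple rack.

**Grip height:** the pinch ended about 5 mm above the named grip point, and the hopper did not slip.

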